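# Bring the test probes down on the contactor through the jig's guard window

### The job

Get the contactor ready for its test: with the fingertips, push it along its lane fully home against the stops, then reach down through the guard window of that same station and press the black lever pad until it snaps over and stays down, so that the probe head sits on its terminals. Nothing is to be lifted or carried, and the guard must not be touched, neither its frame nor the window's edges. Leave the residual current switch waiting in the other lane, that station's lever and everything lying on the bench as they are.

Things in the scene. Friction and masses are not known exactly. Their poses are not given: they have to be found in the camera images.
- jig: dark steel twin-station test jig, plate 252 (x) x 200 (y) mm, fixed to the bench. Origin: on the bench, on the mid line, below the front plane of the stops; x runs along the lanes away from the operator, y left, z up. Plate from x = -130 to 122; lane floor at z = 14. Lanes at y = +46 (left) and -46 mm, between pale rails 12 mm high over the floor, 49 mm apart, x = -104 to -4, flaring to -118.
- guard: grey sheet guard over the levers, fixed to the jig, same origin and axes. x = -2 to 120, y = -99 to 99, top at z = 121 mm (low black sockets at its rear, x = 95 to 109, to z = 123). One window per station in the top: clear opening 70 (x) x 68 (y) mm, centred at x = 48, y = +46 and -46. Front lip down to z = 104; sides and rear closed.
- contactor: loose grey stepped contactor, 73 (x) x 45 (y) x 78 mm, about 0.34 kg; origin at the middle of its underside. Front and rear faces at x = -36 and +36, upright to 46 mm high; above it steps in to x = +-25 (68 high), a small block on top. Stands in one lane, 25 to 45 mm short of the stops, x along the lane. Fully home: origin at x = -36 mm in the jig's frame. Slides with 1 to 5 N, up to 9 N to start.
- breaker_rc: loose white two-pole residual current switch with two small blue toggles, 90 (x) x 36 (y) x 73 mm; origin at the middle of its underside. It stands in the other lane and stays there.
- lever_left (a joint): left station's lever, rad: 0 = up (rest), 0.48 = fully down. Snap-over: a spring holds it up; the pad takes about 5 N at first, less further on; past half way (0.24, 14 mm at the pad) it snaps down by itself and stays; released earlier it springs back up. Hinge axis along the jig's y at x = 108, z = 82 mm, 60 mm behind the pad. It draws the probe head down 12 mm.
- lever_right (a joint): the same for the right station's lever
- stop_left (a point): foot of the left lane's stops: on the lane floor, lane mid line, at the stops' front plane (x = 0, y = 46, z = 14 mm in the jig's frame). Two steel posts, 42 mm high over the floor; above them hangs the grey probe head with brass pins, over the last 8 mm of the lane.
- stop_right (a point): the same for the right lane, y = -46 mm
- pad_left (a point): middle of the top face of the left lever's ribbed black pad, 30 (x) x 26 (y) mm, under the left window. Up: x = 51, y = 46, z = 102 mm in the jig's frame, 19 mm below the guard's top; fully down: x = 48, z = 74 mm, 47 mm below it.
- pad_right (a point): the same for the right lever, y = -46 mm
- tape_measure: yellow tape measure lying on the bench, 73 x 90 x 36 mm, leave alone
- terminal_1: flat white terminal block lying on the bench, 52 x 36 x 9 mm, leave alone
- terminal_2: flat blue terminal block lying on the bench, 52 x 36 x 9 mm, leave alone
- marker_blue: marker pen with a blue cap lying on the bench, 134 mm long, leave alone
- hex_keys: set of hex keys in a holder, 125 x 28 x 30 mm, leave alone
- estop_box: emergency-stop box with mushroom button, 84 x 68 x 78 mm, leave alone

How it is judged:
By the outcome, as a careful person would: the job done as asked, in the order asked, and still so for the second after the job is handed in, with the robot touching nothing.
It also fails if it takes over 48 s, if anything falls off the work surface, if the arm or the gripper's body presses on something with over 40 N, if the wrist force passes 120 N, or if a joint passes its speed limit or range.

### The arm

A 7-joint arm with a two-finger parallel gripper is mounted at the origin on a cart in front of the work surface, level with it; the furniture and walls round the work are solid. World frame = base frame: x ahead of the robot, y to its left, z up, the work surface at z = 0. Lengths are in m, angles in rad, forces in N, time in s.
With the tool pointing down it reaches from about 0.425 to 0.875 m from the base axis. Payload 4.7 kg.
Tool frame: the origin (TCP) lies at the very end of the fingers, on their centre line; the grasp point (between the pads) lies 19 mm behind it; z points along the fingers, y is the line along which they close (so a half turn about z gives the same grasp; the last joint's range is limited). The gripper opens to 87 mm and grips with 3 to 60 N. Pads are 19 mm wide; open, the fingers measure 117 mm over their backs; the gripper's body (75 mm by 190 mm) begins 51 mm behind the grasp point.
Start: joints at [1.325, 0.321, -0.07, 1.45, 0.023, 1.371, -0.057], TCP at [0.167, -0.628, 0.223] pointing down, gripper open.
Joint ranges: [-2.86, 2.86], [-0.3, 2.09], [-1.38, 1.24], [0.06, 2.45], [-1.56, 4.7], [0.09, 2.05], [-2.69, 2.69]. Speed limits (rad/s): [2.57, 2.57, 3.14, 3.14, 3.14, 3.14, 3.14].

### API

Orientations are given as a rotation vector (axis times angle).
In Python, from bench import ctrl gives the robot as it stands.
- The arm moves only by the shell command python3 -m jog 'ROWS' [FORCE]. ROWS is JSON, a list that holds one entry, the list of rows, each a list of 7 numbers: the shift along the tool's x, y, z in mm, then the turn, a rotation vector about the tool's x, y, z in degrees, then the finger opening in mm, from 0 to 87. A call has 1 to 10 rows; each row is the pose to reach, as a shift and turn from the pose commanded when the call began, along the tool's axes at that moment; what a row does not reach only later rows make up. A row lasts 1/10 s, in which the tool goes at most 50 mm and 8.59 degrees, less where a joint would pass 70% of its speed; a pose out of reach is approached as far as the arm can. A call with a gripper value outside its range is refused whole. The fingers move at their own pace and stop on an object; FORCE is the grip in N (left out, the last holds). Time passes only in rows, so rows that repeat a pose let the fingers close. It gives the time, the measured TCP pose, the force, the opening and the grip force at its end, in the units of the state.
- ctrl.get_state(): the state, without advancing time (a new reading comes with each control period).
- ctrl.get_image(name): name is "scene" or "top"; returns a dict with "image" (420x560x3 uint8, red, green, blue), "depth" (420x560 float32, m along the optical axis (not along the pixel's ray), 0 where there is no reading), "fov_y" (degrees; the focal length in pixels is half the picture's height over the tangent of half this angle, whatever the lens; pixels are square), "cx", "cy" (the principal point, pixels), "rvec" (rotation vector, rad) and "tvec" (3), from world to camera coordinates, as OpenCV has them. Camera axes: x right, y down, z forward; pixel columns grow to the right and rows downward; lengths in m; the calibration is good to about 2 mm. A picture is of the moment at which its call begins.
- ctrl.close_job(): hands the job in; it is judged then, once.
The state is a dict: "time": time; "joint_positions": joint angles; "qd": joint speeds; "joint_torque": joint torques, N m; "position": TCP position; "tool_rot": TCP orientation; "ft_force": force on the tool from outside, world axes, zero at the start; "torque": the same for the moment, N m; "grip_width": opening from 0.0 (shut) to 1.0 (fully open); "grip_force": force on a finger pad.
Only numpy, scipy, OpenCV 4.12 (cv2) and the standard library are available. Lean on these libraries where they do the work, as an engineer would, in place of code of your own. Each camera call takes 0.05 s, during which the arm holds its last target. There are 200 camera calls.

## Working session

There is one attempt and no reset: what is moved stays moved. The work goes in short steps, Python scripts to look and compute and a shell command to move; the robot and the scene stay as the last step left them, time stands still between calls to the robot, and variables do not carry over. Pictures are saved under pics/ and viewed, at most 10 in all, crops included, and the job is handed in when it is done.

```bash
ls; mkdir -p pics; cat > h.py <<'E'
import numpy as np, cv2
from bench import ctrl
def cam(n):
    d=ctrl.get_image(n); d['R']=cv2.Rodrigues(np.array(d['rvec'],float))[0]; d['t']=np.array(d['tvec'],float).ravel()
    d['f']=d['image'].shape[0]/2/np.tan(np.radians(d['fov_y'])/2); return d
def pts(d):
    h,w=d['depth'].shape; u,v=np.meshgrid(np.arange(w),np.arange(h)); z=d['depth']
    c=np.stack([(u-d['cx'])/d['f']*z,(v-d['cy'])/d['f']*z,z],-1)
    return (c-d['t'])@d['R']
def ray(d,u,v,z):
    r=d['R'].T@np.array([(u-d['cx'])/d['f'],(v-d['cy'])/d['f'],1]); o=-d['R'].T@d['t']
    return o+r*(z-o[2])/r[2]
def proj(d,p):
    c=d['R']@np.array(p)+d['t']; return c[:2]/c[2]*d['f']+[d['cx'],d['cy']]
def save(d,n,crop=None,s=1):
    im=d['image'][:,:,::-1]
    if crop: im=im[crop[1]:crop[3],crop[0]:crop[2]]
    cv2.imwrite('pics/'+n,cv2.resize(im,None,fx=s,fy=s,interpolation=cv2.INTER_CUBIC))
E
python3 - <<'E'
from h import *
for n in('scene','top'):
    d=cam(n); save(d,n+'0.png'); print(n,-d['R'].T@d['t'],d['f'],d['R'][2])
print(ctrl.get_state())
E
```

```text
pics
scene [-0.28020713  0.367208    1.01928791] 516.8159149469498 [ 0.61254534 -0.31487709 -0.72501078]
top [ 0.36693478 -0.06463854  1.16688562] 442.12221138422757 [ 0.14278824  0.02457346 -0.98944816]
{'time': 0.1, 'joint_positions': array([ 1.32507628,  0.32176922, -0.07010733,  1.45155896,  0.02262359,
        1.37081063, -0.05691026]), 'qd': array([ 0.00051022, -0.00150894, -0.00046647, -0.00183273,  0.00040222,
        0.00180373, -0.0012647 ]), 'joint_torque': array([ 1.39941255e-05, -4.92572308e+01, -4.05539526e-01, -3.13398814e+01,
       -6.40356797e-02,  3.96020373e-02,  4.59296439e-05]), 'position': array([ 0.16681815, -0.62770804,  0.22155487]), 'tool_rot': array([-3.11339944e+00, -4.06822056e-01,  5.28176009e-04]), 'ft_force': array([ 0.52686294,  0.44758243, -0.20367795]), 'torque': array([-0.04843814,  0.02082566,  0.00368032]), 'grip_force': 0.0, 'grip_width': 0.9994117175047076}
```

View pics/scene0.png

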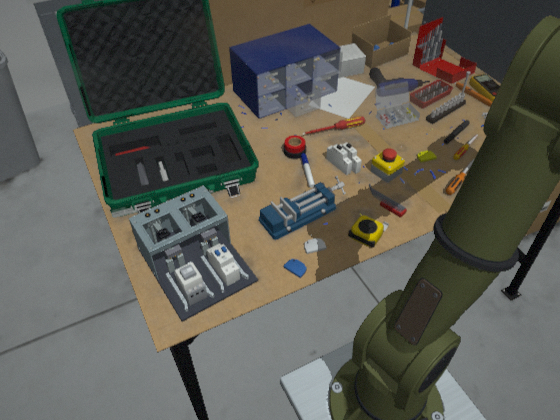

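View pics/top0.png

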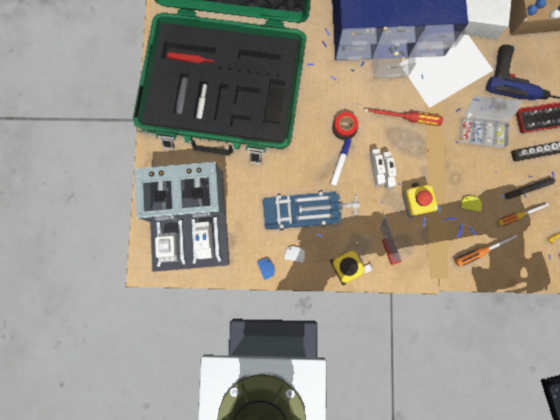

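The jig sits at the left, around top-view pixels (150-225, 160-268). The contactor looks to be in the left lane (165, 245) and the RC switch, with its blue toggles, in the right lane (203, 240). I'll measure the jig pose from the depth data.

```bash
python3 - <<'E'
from h import *
d=cam('top'); P=pts(d); save(d,'top1.png',(120,145,245,285),5 if 0 else 4)
d2=cam('scene'); P2=pts(d2); save(d2,'scene1.png',(120,170,270,320),4)
for q,D in((P,d),(P2,d2)):
    reg=(q[...,0]>.3)&(q[...,0]<.75)&(q[...,1]>.1)&(q[...,1]<.5)&(D['depth']>0)
    m=reg&(abs(q[...,2]-.121)<.005)
    m=cv2.morphologyEx(m.astype(np.uint8),cv2.MORPH_OPEN,np.ones((2,2)))
    n,l,s,c=cv2.connectedComponentsWithStats(m); i=1+np.argmax(s[1:,4])
    A=q[l==i]; r=cv2.minAreaRect((A[:,:2]*1000).astype(np.float32)); print(r,A[:,2].mean(),len(A)); print(cv2.boxPoints(r))
    m=reg&(abs(q[...,2]-.014)<.004); A=q[m]; r=cv2.minAreaRect((A[:,:2]*1000).astype(np.float32));print('plate',r,len(A)); print(cv2.boxPoints(r))
E
```

```text
((526.1030883789062, 112.6163558959961), (436.035888671875, 192.0626678466797), 71.849609375) 0.1186221034041427 2424
[[ 366.9348    -64.638535]
 [ 549.4408   -124.468414]
 [ 685.27136   289.87125 ]
 [ 502.76538   349.7011  ]]
plate ((562.0843505859375, 203.58433532714844), (379.715576171875, 227.60569763183594), 6.003056526184082) 2942
[[361.36603  296.9075  ]
 [385.16937   70.549934]
 [762.8027   110.26117 ]
 [738.9993   336.61874 ]]
((238.66323852539062, 316.9156494140625), (225.16748046875, 1017.9994506835938), 71.99156951904297) 0.12198098531517398 2027
[[-280.20715   367.20804 ]
 [ 687.9216     52.486473]
 [ 757.5336    266.62326 ]
 [-210.5951    581.34485 ]]
plate ((555.8621826171875, 218.50408935546875), (383.7729187011719, 204.04229736328125), 7.945888519287109) 3022
[[351.71484 293.01978]
 [379.92114  90.93648]
 [760.0095  143.9884 ]
 [731.8032  346.07172]]
```

View pics/top1.png

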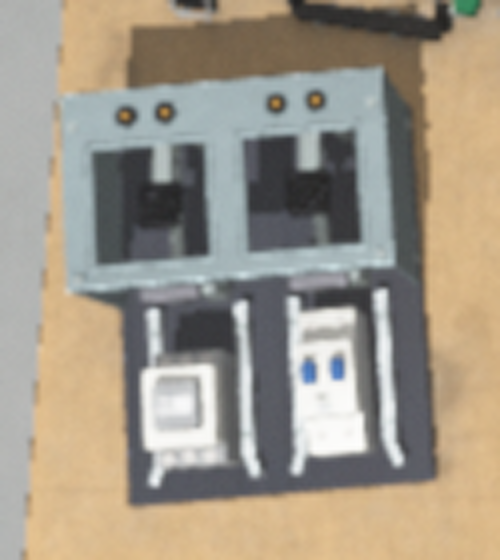

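View pics/scene1.png

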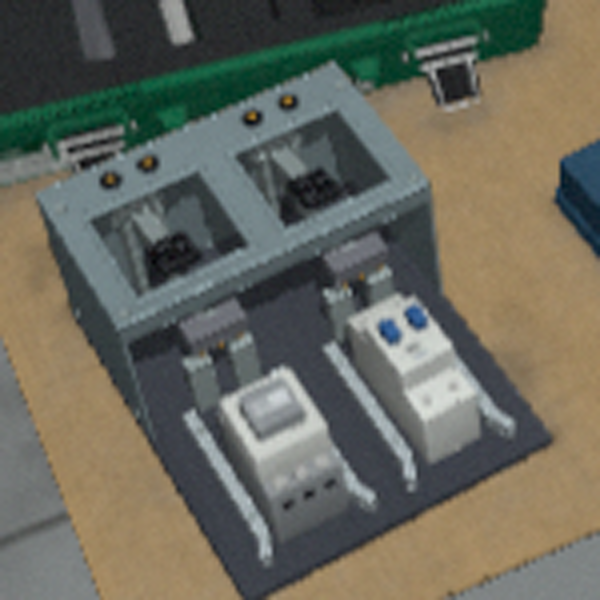

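Both crops show it: contactor in the left lane with a gap in front of the left posts, and the RC switch in the right lane. The guard's top corners read well in both, so I'll fit the jig pose from them.

```bash
cat > fit.py <<'E'
from h import *
from scipy.optimize import least_squares
T,S=cam('top'),cam('scene')
M=np.array([[-2,99,121],[-2,-99,121],[120,99,121],[120,-99,121],[-130,100,14],[-130,-100,14]])
tp=np.array([[72,290],[393,262],[64,96],[383,70],[131,503],[436,478]])/4+[120,145]
sp=np.array([[122,330],[430,185],[40,197],[335,63],[250,600],[550,438]])/4+[120,170]
W=lambda a,dx=0: np.array([[np.cos(a),-np.sin(a)],[np.sin(a),np.cos(a)]])
for nm,sets in(('top',[(T,tp)]),('scene',[(S,sp)]),('both',[(T,tp),(S,sp)])):
    A=np.vstack([[ray(d,*u,m[2]/1e3)[:2]*1e3 for u,m in zip(p,M)] for d,p in sets]); MM=np.vstack([M]*len(sets))
    f=lambda x:(MM[:,:2]@W(x[2]).T+x[:2]-A).ravel()
    r=least_squares(f,[400,250,0],loss='soft_l1',f_scale=3); print(nm,r.x,np.degrees(r.x[2]),f(r.x).round(0))
x=r.x; np.save('jig.npy',x)
J=lambda p:(W(x[2])@np.array(p)[:2]+x[:2])
# contactor points in jig frame: pixels, height z
inv=lambda w:W(x[2]).T@(w[:2]*1e3-x[:2])
for nm,d,u,z in(('topface FL',T,(142/4+120,450/4+145),82),('topface FR',T,(217/4+120,443/4+145),82),('topface RL',T,(142/4+120,370/4+145),82),
  ('sc frontL foot',S,(275/4+120,538/4+170),14),('sc frontR foot',S,(348/4+120,505/4+170),14),('sc rear top L',S,(222/4+120,402/4+170),82)):
    print(nm,inv(ray(d,*u,z/1e3)))
E
python3 fit.py
```

```text
top [5.00062789e+02 2.05477298e+02 1.03859419e-01] 5.950706385819253 [-0.  2. -1. -2.  2.  2.  3. -1. -2.  0. -1. -1.]
scene [4.96626461e+02 2.07737548e+02 1.08599155e-01] 6.222273268388142 [-0.  2.  1. -2.  3.  2.  0. -1. -2.  2. -2. -3.]
both [4.98276972e+02 2.06515634e+02 1.05684610e-01] 6.055282116976854 [-2.  3. -2. -1. -0.  3.  1.  0. -4.  1. -3.  0.  2.  1.  2. -3.  5.  1.
  2. -2. -0.  1. -0. -4.]
topface FL [-96.70493019  69.47073075]
topface FR [-96.33623892  23.13983098]
topface RL [-47.56519996  67.35373486]
sc frontL foot [-101.36321498   69.80098845]
sc frontR foot [-104.68162883   25.03552282]
sc rear top L [-49.48057708  66.57280579]
```

```bash
cat > go.py <<'E'
# usage: go.py jx jy z [world]  -> shift in the tool's axes (mm) from the measured pose, and turn about tool z (deg)
import sys; from h import *
from scipy.spatial.transform import Rotation as Ro
x=np.load('jig.npy'); s=ctrl.get_state(); R=Ro.from_rotvec(s['tool_rot']).as_matrix(); p=s['position']*1e3
c,n=np.cos(x[2]),np.sin(x[2]); Rj=np.array([[c,-n],[n,c]])
a=np.array(sys.argv[1:4],float); t=a.copy()
if len(sys.argv)<5: t[:2]=Rj@a[:2]+x[:2]
G=np.array([[c,n,0],[n,-c,0],[0,0,-1]])
print('t',s['time'],'world',t.round(1),'jig now',(Rj.T@(p[:2]-x[:2])).round(1),p[2].round(1),'shift',(R.T@(t-p)).round(1),'turn',np.degrees(Ro.from_matrix(R.T@G).as_rotvec()).round(2),'F',s['ft_force'].round(1))
E
python3 go.py 550 -250 230 w; python3 go.py -129 46 150
```

```text
t 0.3 world [ 550. -250.  230.] jig now [-417.6 -794.9] 222.2 shift [ 467.4 -266.9   -7.7] turn [-0.03  0.01  8.83] F [-0.1 -0.1  0. ]
t 0.3 world [365.1 238.7 150. ] jig now [-417.6 -794.9] 222.2 shift [ 414.3 -786.6   72.6] turn [-0.03  0.01  8.83] F [-0.1 -0.1  0. ]
```

```bash
python3 -m jog '[[[467,-267,-8,0,0,8.8,0],[467,-267,-8,0,0,8.8,0],[467,-267,-8,0,0,8.8,0],[467,-267,-8,0,0,8.8,0],[467,-267,-8,0,0,8.8,0],[467,-267,-8,0,0,8.8,0],[467,-267,-8,0,0,8.8,0],[467,-267,-8,0,0,8.8,0],[467,-267,-8,0,0,8.8,0],[467,-267,-8,0,0,8.8,0]]]'; python3 go.py -129 46 180
```

```text
time: 1.3
position: [0.5237, -0.2755, 0.2303]
tool_rot: [3.137, 0.166, 0.001]
ft_force: [0.1, -1.2, 1.1]
grip_width: 0.171
grip_force: 0.0
t 1.3 world [365.1 238.7 180. ] jig now [ -25.5 -482. ] 230.3 shift [-103.4 -528.    49.9] turn [ 0.04 -0.02  0.01] F [ 0.1 -1.2  1.1]
```

```bash
python3 -m jog '[[[-103,-528,50,0,0,0,0],[-103,-528,50,0,0,0,0],[-103,-528,50,0,0,0,0],[-103,-528,50,0,0,0,0],[-103,-528,50,0,0,0,0],[-103,-528,50,0,0,0,0],[-103,-528,50,0,0,0,0],[-103,-528,50,0,0,0,0],[-103,-528,50,0,0,0,0],[-103,-528,50,0,0,0,0]]]'; python3 go.py -129 46 100
```

```text
time: 2.3
position: [0.3752, 0.2005, 0.1838]
tool_rot: [3.136, 0.166, 0.003]
ft_force: [0.4, -0.2, 0.6]
grip_width: 0.007
grip_force: 0.0
t 2.3 world [365.1 238.7 100. ] jig now [-123.    7.] 183.8 shift [ -6.1 -39.1  83.7] turn [ 0.07 -0.09  0.02] F [ 0.4 -0.2  0.6]
```

```bash
python3 -m jog '[[[-6,-36,20,0,0,0,0],[-6,-36,40,0,0,0,0],[-6,-36,40,0,0,0,0],[-6,-36,40,0,0,0,0]]]'; python3 go.py -129 46 28; python3 - <<'E'
from h import *
d=cam('scene'); save(d,'s2.png',(100,150,290,330),3)
E
```

```text
time: 2.7
position: [0.3664, 0.2334, 0.1439]
tool_rot: [3.137, 0.166, -0.001]
ft_force: [0.7, -0.1, 0.2]
grip_width: 0.007
grip_force: 0.0
t 2.7 world [365.1 238.7  28. ] jig now [-128.3   40.7] 143.9 shift [ -0.6  -5.4 115.9] turn [ 0.02  0.03 -0.01] F [ 0.7 -0.1  0.2]
```

View pics/s2.png

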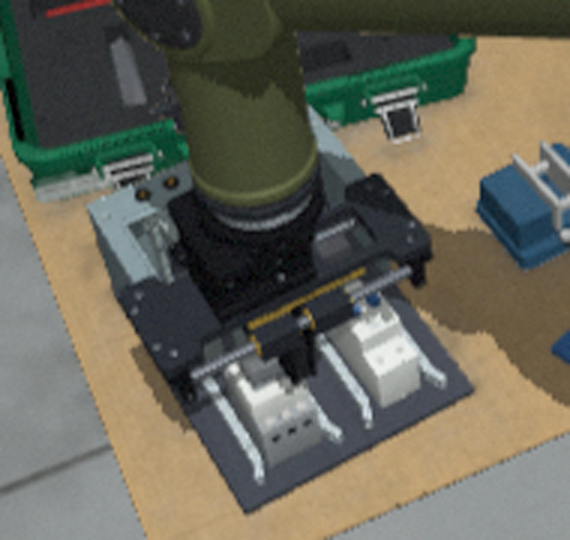

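The closed fingers are at about (300, 360), hanging above and behind the contactor (280, 420), and the path down is free.

```bash
python3 -m jog '[[[-4,-5,0,0,0,0,0],[-4,-5,25,0,0,0,0],[-4,-5,50,0,0,0,0],[-4,-5,75,0,0,0,0],[-4,-5,75,0,0,0,0]]]'; python3 go.py -129 46 28
```

```text
time: 3.25
position: [0.3599, 0.2373, 0.0668]
tool_rot: [3.136, 0.165, -0.008]
ft_force: [-0.5, 0.5, 0.2]
grip_width: -0.001
grip_force: 0.0
t 3.25 world [365.1 238.7  28. ] jig now [-134.4   45.2] 66.8 shift [ 5.6 -0.8 38.8] turn [ 0.04  0.29 -0.01] F [-0.5  0.5  0.2]
```

```bash
python3 - <<'E'
from h import *
d=cam('top'); save(d,'t3.png',(110,140,260,290),4)
E
```

```text
(no output)
```

View pics/t3.png

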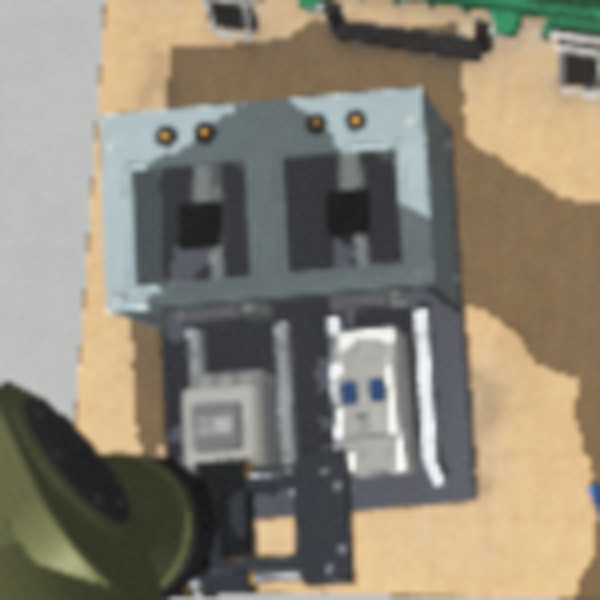

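The gripper stands behind the contactor (its top at (225, 420)) without touching it. Down to pushing height.

```bash
python3 -m jog '[[[3,-1,20,0,0.3,0,0],[3,-1,38,0,0.3,0,0],[3,-1,39,0,0.3,0,0],[3,-1,39,0,0.3,0,0]]]'; python3 go.py -82 46 28
```

```text
time: 3.7
position: [0.3654, 0.2403, 0.0309]
tool_rot: [-3.137, -0.166, -0.01]
ft_force: [0.8, -1.2, 0.5]
grip_width: 0.003
grip_force: 0.0
t 3.7 world [411.9 243.6  28. ] jig now [-128.6   47.6] 30.9 shift [46.6  1.6  3.2] turn [-0.02 -0.36  0.01] F [ 0.8 -1.2  0.5]
```

```bash
python3 -m jog '[[[4,0,3,0,0,0,0],[8,1,3,0,0,0,0],[11,1,3,0,0,0,0],[14,1,3,0,0,0,0],[17,1,3,0,0,0,0],[20,1,3,0,0,0,0],[23,1,3,0,0,0,0],[26,1,3,0,0,0,0],[29,1,3,0,0,0,0],[32,1,3,0,0,0,0]]]'; python3 go.py -82 46 28
```

```text
time: 4.7
position: [0.3968, 0.2422, 0.0266]
tool_rot: [-3.137, -0.167, -0.008]
ft_force: [-1.8, -0.2, -2.8]
grip_width: 0.008
grip_force: 0.9
t 4.7 world [411.9 243.6  28. ] jig now [-97.2  46.2] 26.6 shift [15.2  0.2 -1.3] turn [ 0.   -0.29  0.04] F [-1.8 -0.2 -2.8]
```

```bash
python3 -m jog '[[[3,0,-1,0,0,0,0],[6,0,-1,0,0,0,0],[9,0,-1,0,0,0,0],[11,0,-1,0,0,0,0],[12,0,-1,0,0,0,0],[13,0,-1,0,0,0,0]]]'; python3 -m jog '[[[1,0,0,0,0,0,0],[2,0,0,0,0,0,0],[2,0,0,0,0,0,0]]]';  python3 go.py -82 46 28
```

```text
time: 5.3
position: [0.4093, 0.2436, 0.0279]
tool_rot: [-3.137, -0.167, -0.007]
ft_force: [-2.7, 0.6, 0.1]
grip_width: 0.005
grip_force: 1.3
time: 5.6
position: [0.4118, 0.2439, 0.0279]
tool_rot: [-3.137, -0.167, -0.009]
ft_force: [-1.7, -0.7, -0.8]
grip_width: 0.004
grip_force: 0.7
t 5.6 world [411.9 243.6  28. ] jig now [-82.1  46.3] 27.9 shift [ 0.1  0.3 -0.1] turn [-0.01 -0.32  0.03] F [-1.7 -0.7 -0.8]
```

```bash
for i in 1 2 3; do python3 -m jog '[[[1,0,0,0,0,0,0],[2,0,0,0,0,0,0],[2,0,0,0,0,0,0]]]' | grep -E "position|ft_f"; done
```

```text
position: [0.4136, 0.2442, 0.028]
ft_force: [-2.0, -0.2, -0.5]
position: [0.4136, 0.2441, 0.0279]
ft_force: [-8.4, -1.2, 6.3]
position: [0.4136, 0.2441, 0.0277]
ft_force: [-14.0, -3.1, 10.7]
```

It stopped firmly at the expected place. I'll back off, rise and check.

```bash
python3 -m jog '[[[-5,0,0,0,0,0,0],[-12,0,0,0,0,0,0],[-22,0,0,0,0,0,0],[-26,0,-30,0,0,0,0],[-26,0,-80,0,0,0,0],[-26,0,-130,0,0,0,0],[-26,0,-160,0,0,0,0],[-26,0,-160,0,0,0,0]]]';  python3 go.py 49 46 170; python3 - <<'E'
from h import *
a=cam('scene')['image'][170:320,120:270]; b=cam('top')['image'][140:290,110:260]
cv2.imwrite('pics/c4.png',cv2.resize(np.hstack([a,b])[:,:,::-1],None,fx=2.66,fy=2.66,interpolation=cv2.INTER_CUBIC))
E
```

```text
time: 7.3
position: [0.3935, 0.2431, 0.1923]
tool_rot: [-3.136, -0.166, -0.024]
ft_force: [0.1, -0.2, -0.4]
grip_width: 0.005
grip_force: 0.0
t 7.3 world [542.2 257.4 170. ] jig now [-100.3   47.5] 192.3 shift [148.9   1.5  24.6] turn [ 0.01 -0.89  0.  ] F [ 0.1 -0.2 -0.4]
```

View pics/c4.png

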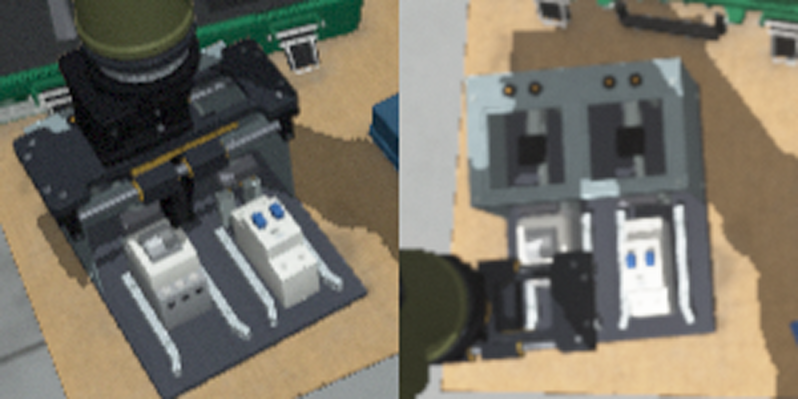

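The contactor now reaches up to the guard, at left (165, 260) and right (545, 235). The RC switch hasn't moved. On to the left window.

```bash
python3 -m jog '[[[40,0,5,0,-0.9,0,0],[80,1,10,0,-0.9,0,0],[120,1,20,0,-0.9,0,0],[149,1,30,0,-0.9,0,0],[149,1,30,0,-0.9,0,0],[149,1,30,0,-0.9,0,0],[149,1,30,0,-0.9,0,0]]]';  python3 go.py 49 46 106; python3 - <<'E'
from h import *
a=cam('scene')['image'][150:300,100:250]; b=cam('top')['image'][140:290,110:260]
cv2.imwrite('pics/c5.png',cv2.resize(np.hstack([a,b])[:,:,::-1],None,fx=2.66,fy=2.66,interpolation=cv2.INTER_CUBIC))
E
```

```text
time: 8.1
position: [0.5374, 0.2571, 0.158]
tool_rot: [3.136, 0.17, -0.019]
ft_force: [-0.6, 0.5, 0.7]
grip_width: 0.001
grip_force: 0.0
t 8.1 world [542.2 257.4 106. ] jig now [44.2 46.2] 158.0 shift [ 5.4  0.2 52. ] turn [0.01 0.69 0.15] F [-0.6  0.5  0.7]
```

View pics/c5.png

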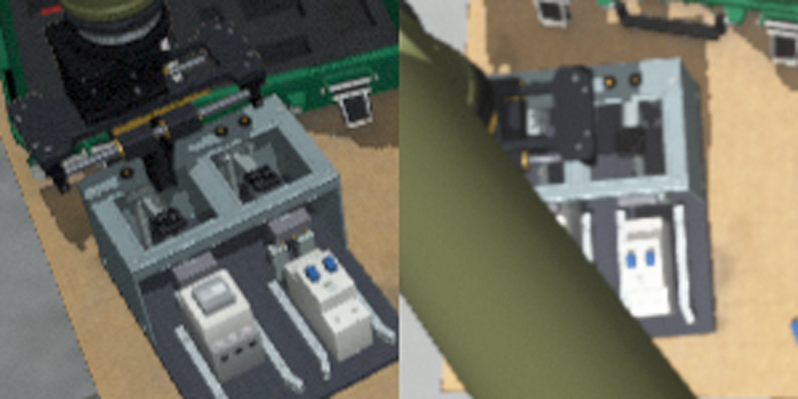

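The fingers are at left (158, 185), above the left window, and the contactor sits up against its posts.

```bash
python3 -m jog '[[[5,0,0,0,0.7,0,0],[5,0,15,0,0.7,0,0],[5,0,30,0,0.7,0,0],[5,0,45,0,0.7,0,0],[5,0,50,0,0.7,0,0],[5,0,50,0,0.7,0,0]]]';  python3 go.py 48 46 74
```

```text
time: 8.8
position: [0.5428, 0.2564, 0.1071]
tool_rot: [3.136, 0.167, -0.001]
ft_force: [-0.7, 0.1, -0.3]
grip_width: 0.003
grip_force: 0.0
t 8.8 world [541.2 257.3  74. ] jig now [49.5 44.9] 107.1 shift [-1.5 -1.1 33.1] turn [0.05 0.05 0.04] F [-0.7  0.1 -0.3]
```

```bash
python3 -m jog '[[[0,-1,4,0,0,0,0],[0,-1,8,0,0,0,0],[0,-1,12,0,0,0,0],[0,-1,12,0,0,0,0]]]';  python3 -m jog '[[[0,0,4,0,0,0,0],[0,0,8,0,0,0,0],[-1,0,12,0,0,0,0],[-1,0,16,0,0,0,0],[-1,0,18,0,0,0,0],[-1,0,18,0,0,0,0]]]'; python3 go.py 48 46 74
```

```text
time: 9.2
position: [0.5434, 0.2584, 0.0962]
tool_rot: [-3.136, -0.167, -0.003]
ft_force: [-1.1, 0.4, 2.7]
grip_width: 0.005
grip_force: 1.0
time: 9.8
position: [0.5424, 0.2576, 0.078]
tool_rot: [3.137, 0.167, 0.002]
ft_force: [0.4, 0.1, 0.0]
grip_width: 0.006
grip_force: 0.0
t 9.8 world [541.2 257.3  74. ] jig now [49.3 46.1] 78.0 shift [-1.3  0.1  4. ] turn [ 0.02 -0.06  0.03] F [0.4 0.1 0. ]
```

The force fell to zero, so the lever has snapped away. I'll follow down gently to confirm it is at the bottom.

```bash
python3 -m jog '[[[-1,0,2,0,0,0,0],[-1,0,4,0,0,0,0],[-1,0,5,0,0,0,0],[-1,0,5,0,0,0,0]]]'; python3 go.py 48 46 74
```

```text
time: 10.2
position: [0.5419, 0.258, 0.0752]
tool_rot: [3.136, 0.167, 0.004]
ft_force: [-3.8, -2.4, 9.9]
grip_width: 0.005
grip_force: 5.1
t 10.2 world [541.2 257.3  74. ] jig now [48.8 46.6] 75.2 shift [-0.8  0.6  1.2] turn [ 0.05 -0.15  0.04] F [-3.8 -2.4  9.9]
```

Bottom reached, with about 10 N at z = 75 mm. I'll withdraw straight up and clear.

```bash
python3 -m jog '[[[0,0,-10,0,0,0,0],[0,0,-30,0,0,0,0],[0,0,-55,0,0,0,0],[0,0,-85,0,0,0,0],[0,0,-125,0,0,0,0],[0,-0,-140,0,0,0,0],[0,0,-140,0,0,0,0]]]'; python3 -m jog '[[[0,50,0,0,0,0,0],[0,100,0,0,0,0,0],[0,150,0,0,0,0,0],[0,200,0,0,0,0,0],[0,250,0,0,0,0,0],[0,300,0,0,0,0,0],[0,300,0,0,0,0,0],[0,300,0,0,0,0,0]]]'; python3 - <<'E'
from h import *
x=np.load('jig.npy'); c,n=np.cos(x[2]),np.sin(x[2])
a=cam('scene'); b=cam('top')
for d in(a,b):
    P=pts(d); q=(P[...,:2]*1e3-x[:2])@np.array([[c,-n],[n,c]]); z=P[...,2]*1e3
    for y in(46,-46):
        m=(abs(q[...,0]-49)<8)&(abs(q[...,1]-y)<8)&(z<115)&(z>20); print('pad',y,np.median(z[m]),m.sum())
cv2.imwrite('pics/c6.png',cv2.resize(np.hstack([a['image'][150:300,100:250],b['image'][140:290,110:260]])[:,:,::-1],None,fx=2.66,fy=2.66,interpolation=cv2.INTER_CUBIC))
print(ctrl.get_state()['position'])
E
```

```text
time: 10.9
position: [0.5426, 0.2588, 0.2163]
tool_rot: [-3.136, -0.167, -0.01]
ft_force: [-0.1, -0.1, -0.6]
grip_width: 0.004
grip_force: 0.0
time: 11.7
position: [0.5722, -0.0426, 0.2116]
tool_rot: [-3.136, -0.16, 0.002]
ft_force: [-0.3, 0.9, 1.3]
grip_width: 0.002
grip_force: 0.0
pad 46 75.68728335674527 12
pad -46 103.73206939129884 28
pad 46 75.12696661899342 44
pad -46 104.03632958519508 51
[ 0.57248117 -0.03898922  0.21249129]
```

View pics/c6.png

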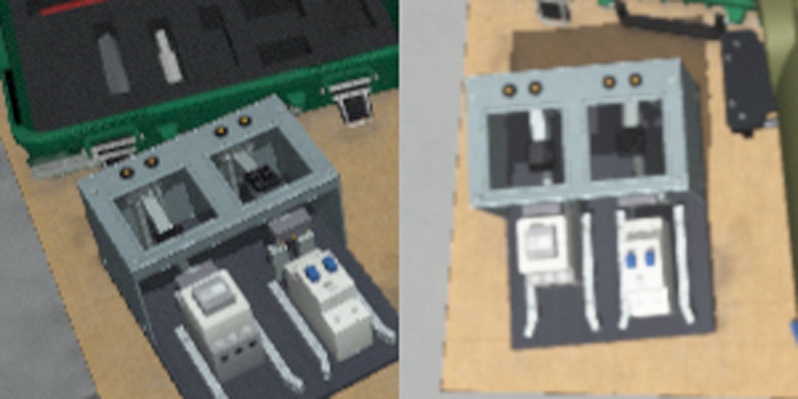

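The left pad is down at z = 75 mm and the right one is still up at 104 mm. The contactor is home under the probe head at (205, 285) in the left picture, and the RC switch is untouched. Handing in.

```bash
python3 -c "
from bench import ctrl
print(ctrl.close_job())"
```

```text
the job is handed in; nothing more can be done
None
```

Job handed in at about 12 s of the 48 s allowed: the contactor is pushed home against the left stops, the left lever is snapped down and holding, and the residual current switch and right lever are as they were.

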